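Feed the rye loaf along the slicing guide

ROBOT

A 6-joint arm with a two-finger parallel gripper is mounted at the origin on the work surface. World frame = base frame: x ahead of the robot, y to its left, z up, the work surface at z = 0. Lengths are in mm, angles in rad, forces in N, time in s.
With the tool pointing down it reaches from about 375 to 825 mm from the base axis. Payload 5.5 kg.
Tool frame: the origin (TCP) lies midway between the tips of the shut fingers; the grasp point (between the pads) lies 19 mm behind it (r.hold_point_z is the distance from the TCP to the grasp point, in mm); z points along the fingers, y is the line along which they close (so a half turn about z gives the same grasp; the last joint's range is limited). The gripper opens to 85 mm and grips with 20 to 120 N. Pads are 22 mm wide; open, the fingers measure 114 mm over their backs; the gripper's body (76 mm by 85 mm) begins 54 mm behind the grasp point. The pads swing forward as they close: fully open they stand 13 mm farther back than shut.
Start: joints at [1.193, 0.314, -0.047, 1.21, 0, 1.571], TCP at [221.322, 557.684, 231.299] pointing down, gripper open.
Joint ranges: [-2.67, 2.67], [-0.69, 1.73], [-1.03, 1.25], [-2.08, 2.16], [-1.42, 1.45], [-3.14, 3.14]. Speed limits (rad/s): [2.39, 2.39, 3.01, 3.14, 3.14, 3.14].

INTERFACE

Orientations are given as a 3x3 rotation matrix whose columns are the frame's x, y, z axes.
In Python, from station import r gives the robot as it stands. The module is installed in compiled form; this text tells all that it offers.
- The arm moves only by the tool servo_tool, never from a script. Its arguments are lists of equal length, an entry for each row: "travel": the shift along the world's x, y, z scaled (see below), a list of three; "angular": the turn, a rotation vector about the world's x, y, z scaled (see below), a list of three. A call has 1 to 5 rows; each row shifts and turns the commanded pose from where the row before left it; what a row does not reach is not made up. The controller multiplies each number of a shift by 0.025 m and each number of a turn by 0.12 rad. A row lasts 1/12 s, in which the tool goes at most 41.7 mm and 7.16 degrees, less where a joint would pass 70% of its speed; a pose out of reach is approached as far as the arm can. A call with a number of a shift or a turn outside -1 to 1 is refused whole. A call with a gripper value outside its range is refused whole. "hand" is the opening, from 0 (shut) to 1 (fully open), set as the call begins (left out, the last holds). The fingers move at their own pace and stop on an object; the grip force is fixed at half the most. Time passes only in rows, so rows that do not move let the fingers close. It gives the time, the measured TCP pose, the force, the opening and the grip force at its end, in the units of the state.
- r.get_state(): the state, without advancing time (a new reading comes with each control period).
- r.capture(name): name is "side" or "top" or "wrist"; returns a dict with "color" (480x640x3 uint8, red, green, blue), "vfov" (degrees; the focal length in pixels is half the picture's height over the tangent of half this angle, whatever the lens; pixels are square), "cx", "cy" (the principal point, pixels), "R" (3x3) and "t" (3): a world point X has camera coordinates R X + t. Camera axes: x right, y down, z forward; pixel columns grow to the right and rows downward; lengths in mm; the calibration is good to about 2 mm. A picture is of the moment at which its call begins. There is no depth.
- r.hand_in(): hands the job in; it is judged then, once.
The state is a dict: "t": time; "joint_pos": joint angles; "joint_velocities": joint speeds; "effort": joint torques, N m; "eef_pos": TCP position; "ee_rot": TCP orientation; "contact_force": force on the tool from outside, world axes, zero at the start; "moment": the same for the moment, N m; "grip_width": finger opening in mm; "finger_force": force on a finger pad.
Only numpy, scipy, OpenCV 4.12 (cv2) and the standard library are available. Lean on these libraries where they do the work, as an engineer would, in place of code of your own. Each camera call takes 0.05 s, during which the arm holds its last target. There are 200 camera calls.

TASK

With the wooden push stick held in the gripper, first press the dark rye loaf that lies in the slicing guide sideways until its long side is flush against the fence, then feed it from behind along the fence, keeping it against the fence all the way, until it meets the end stop. Do not touch the loaf with the gripper or the arm, only with the stick. Afterwards lay the push stick flat on the bare counter, off the guide, and let go.

Things in the scene. Friction and masses are not known exactly. Their poses are not given: they have to be found in the camera images.
- guide: Fixed pale-wood slicing guide: board 180 (x) by 360 (y) by 18 mm. Origin: centre of its underside, on the counter; z up, yaw within 0.25 rad of world. Fence rail along the whole +x edge (far from the robot): inner face x = +65 mm, 20 thick, top z = 58. End stop at the +y end: inner face y = +150, x -60 to +65, 20 thick, top z = 73. No other walls. Feed goes along +y.
- loaf: Dark rye tin loaf on the guide, loose: firm brick 80 (x) by 130 (y) by 65 mm high, pale flour stripes across its top, 0.4 kg, slides at 2 to 6 N. Origin: centre of underside. Starts at the guide's open -y end, long side 15 to 35 mm off the fence, up to 10 degrees askew. Its centre is at guide x = +25 when flush with the fence, y = +85 at the stop. The paler smaller tin loaf is not it.
- push_stick: Loose mid-brown wooden push stick, 160 g, on the counter to the right. Bar along its x from -120 to +114 mm, 24 wide, 20 high; crosshead at x +114 to +130, 64 wide (y), 30 high, flat front face; grip block on the middle, 70 long (x), 24 wide (y), top z = 58, to be gripped from above across y. Origin: underside below the grip block's middle. Its +x points roughly to world +y.

How it is judged:
By the outcome, as a careful person would: the job done as asked, in the order asked, and still so for the second after the job is handed in, with the robot touching nothing.
It also fails if it takes over 64 s, if anything falls off the work surface, if the arm or the gripper's body presses on something with over 40 N, if the wrist force passes 120 N, or if a joint passes its speed limit or range.

## Working session

There is one attempt and no reset: what is moved stays moved. The work goes in short steps, Python scripts to look and compute and a tool call to move; the robot and the scene stay as the last step left them, time stands still between calls to the robot, and variables do not carry over. Pictures are saved under pics/ and viewed, at most 14 in all, crops included, and the job is handed in when it is done.

Besides the shell and the picture viewer there is one more tool, called by a JSON object that holds its "api" and its "payload". servo_tool: Moves the arm, as the interface text tells. Shifts and turns lie within -1 to 1; 1 stands for 0.025 m of shift or 0.12 rad of turn. Its arguments: {"type":"object","properties":{"travel":{"type":"array","items":{"type":"array","items":{"type":"number","minimum":-1,"maximum":1}}},"angular":{"type":"array","items":{"type":"array","items":{"type":"number","minimum":-1,"maximum":1}}},"hand":{"type":"number"}},"required":["travel","angular"]}

```bash
mkdir -p pics; python3 - <<'E'
from station import r
import cv2,numpy as np
s=r.get_state();print(s['t'],s['eef_pos'],s['ee_rot'],s['grip_width'],r.hold_point_z)
for n in("top","side"):
    c=r.capture(n);cv2.imwrite(f"pics/{n}0.png",c['color'][:,:,::-1]);np.savez(f"{n}0.npz",**c)
    print(n,c['vfov'],c['cx'],c['cy'],np.round(c['R'],3).tolist(),c['t'])
E
```

```text
0.0 [221.10391485 557.14901514 230.43201123] [[-9.29483234e-01  3.68863792e-01 -6.48295292e-04]
 [ 3.68864362e-01  9.29481880e-01 -1.58642577e-03]
 [ 1.74037006e-05 -1.71368919e-03 -9.99998531e-01]] 85.3693897726567 18.700000000000003
top 56.55173762416427 311.47466618714395 234.83275524373565 [[-0.027, -0.999, -0.035], [-0.993, 0.031, -0.112], [0.113, 0.032, -0.993]] [-98.19237435 559.24174194 669.38057893]
side 56.46404566608118 314.7827980411831 242.79480575381646 [[0.761, -0.649, 0.002], [-0.423, -0.499, -0.756], [0.491, 0.575, -0.654]] [-496.5772051   229.94841421  575.11549102]
```

View pics/top0.png

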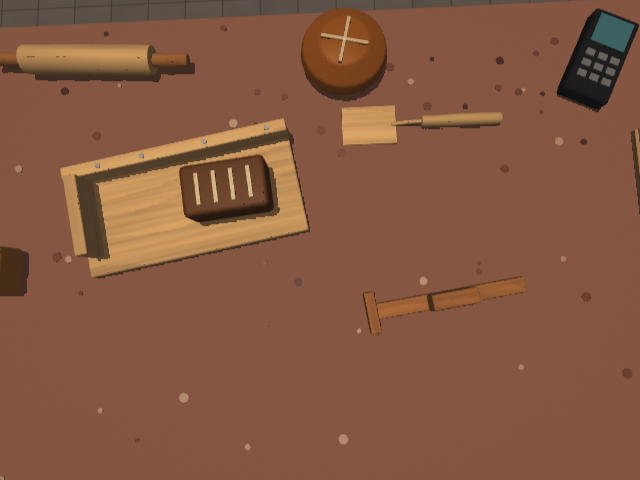

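View pics/side0.png

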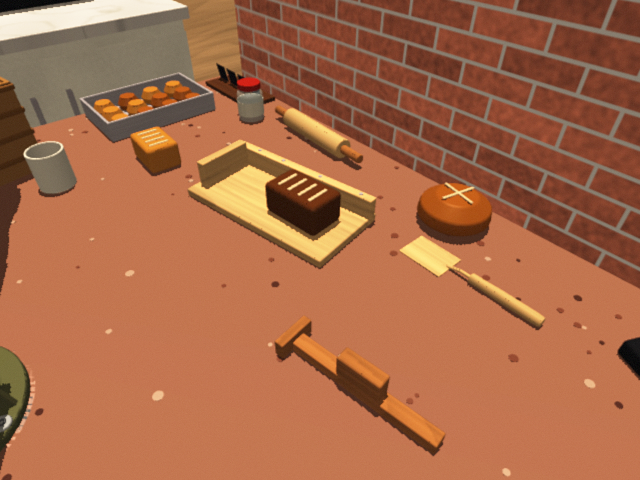

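Top view: guide spans (62,168)–(308,230), with the fence along the top edge and the stop at left. The loaf is at (180–272,155–220). The stick has its crosshead at (372,312), tail at (525,285) and grip block at (428–480,300). The side view shows the same items, with the grip block around (362,375).

```bash
cat > h.py <<'E'
import numpy as np,cv2
def ray(c,p):
    f=240/np.tan(np.radians(c['vfov'])/2)
    d=c['R'].T@np.array([(p[0]-c['cx'])/f,(p[1]-c['cy'])/f,1.]);return -c['R'].T@c['t'],d
def onz(c,p,z):
    o,d=ray(c,p);return (o+d*(z-o[2])/d[2])
def tri(c1,p1,c2,p2):
    o1,d1=ray(c1,p1);o2,d2=ray(c2,p2)
    s=np.linalg.lstsq(np.c_[d1,-d2],o2-o1,rcond=None)[0]
    a,b=o1+d1*s[0],o2+d2*s[1];return (a+b)/2,np.linalg.norm(a-b)
def proj(c,X):
    f=240/np.tan(np.radians(c['vfov'])/2);q=c['R']@np.asarray(X,float)+c['t'];return q[:2]/q[2]*f+[c['cx'],c['cy']]
E
python3 - <<'E'
from h import *
for n,pts in(("top",[(150,230),(395,306),(455,298),(510,288),(372,312),(200,195),(400,260),(205,210)]),("side",[(240,200),(320,355),(362,372),(410,425),(293,333),(300,220),(300,190),(200,300)])):
    im=np.load(n+"0.npz")['color'];hs=cv2.cvtColor(im,cv2.COLOR_RGB2HSV);print(n,[hs[y,x].tolist() for x,y in pts])
a=[cv2.resize(cv2.imread("pics/top0.png")[270:345,355:535],None,fx=4,fy=4,interpolation=cv2.INTER_CUBIC),
   cv2.resize(cv2.imread("pics/side0.png")[310:455,265:445],None,fx=4,fy=4,interpolation=cv2.INTER_CUBIC)[:300]]
b=cv2.resize(cv2.imread("pics/side0.png")[310:455,265:445],None,fx=3,fy=3,interpolation=cv2.INTER_CUBIC)
cv2.imwrite("pics/st.png",b)
cv2.imwrite("pics/stt.png",a[0])
E
```

```text
top [[16, 136, 214], [12, 167, 166], [13, 163, 142], [13, 169, 157], [13, 167, 145], [11, 152, 106], [10, 130, 133], [11, 155, 97]]
side [[22, 131, 250], [14, 183, 233], [13, 190, 219], [13, 194, 221], [13, 189, 213], [11, 213, 42], [11, 207, 118], [10, 150, 194]]
```

View pics/stt.png

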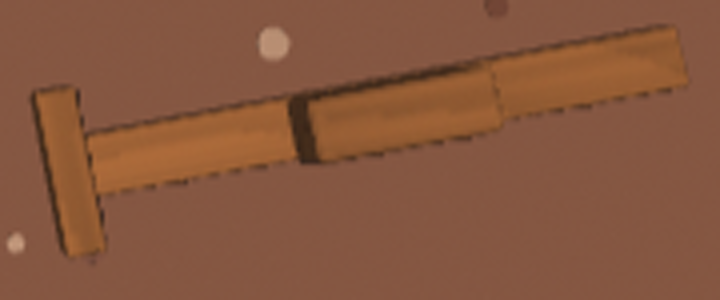

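View pics/st.png

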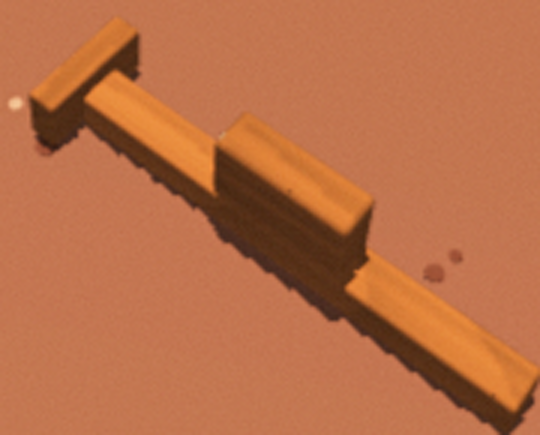

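Zoomed, all four corners of the grip block's top are clear in both views, so I can triangulate them. Next come the guide and loaf outlines.

```bash
python3 - <<'E'
from h import *
T=dict(np.load("top0.npz"));S=dict(np.load("side0.npz"))
t=lambda p:((p[0]+.5)/4-.5+355,(p[1]+.5)/4-.5+270)
s=lambda p:((p[0]+.5)/3-.5+265,(p[1]+.5)/3-.5+310)
print("cams",[np.round(-c['R'].T@c['t']) for c in(T,S)])
gt=[(308,98),(490,66),(503,128),(318,162)];gs=[(245,114),(373,203),(347,235),(217,148)]
P=[]
for a,b in zip(gt,gs):
    X,e=tri(T,t(a),S,s(b));P.append(X);print("grip",X.round(1),round(e,1))
P=np.array(P);print("c",P.mean(0).round(1),"top@58",np.mean([onz(T,t(a),58) for a in gt],0).round(1))
ct=[(35,92),(77,86),(105,248),(68,256)];cs=[(122,18),(138,33),(47,110),(30,95)]
C=[]
for a,b in zip(ct,[cs[0],cs[1],cs[2],cs[3]]):
    X,e=tri(T,t(a),S,s(b));C.append(X);print("cross",X.round(1),round(e,1))
a=[np.mean([onz(T,t(p),30) for p in ct],0),np.mean([onz(T,t(p),20) for p in((675,25),(687,88))],0)]
d=a[0]-a[1];print(a,"len",np.linalg.norm(d[:2]),"yaw of +x",np.arctan2(d[1],d[0]))
for n,c in(("top",T),("side",S)):
    hs=cv2.cvtColor(c['color'],cv2.COLOR_RGB2HSV);H,Sa,V=[hs[...,i].astype(int) for i in range(3)]
    roi=np.zeros(H.shape,bool)
    if n=="top": roi[110:285,50:320]=1; bg=(H<=12)&(Sa<140)&(V<180)&(V>115); dark=(V<125)&(H<=13)&(Sa>140); 
    else: roi[140:262,185:380]=1; bg=(H<=13)&(V<215)&(V>140); dark=(V<130)&(H<=13)
    g=(roi&~bg&(H>=13)&(V>(130)))|(roi&dark&False)
    for nm,m in(("guide",g),("dark",roi&dark)):
        m=cv2.morphologyEx(m.astype(np.uint8),cv2.MORPH_OPEN,np.ones((3,3)))
        k=max(cv2.findContours(m,0,1)[0],key=cv2.contourArea)
        print(n,nm,cv2.contourArea(k),cv2.approxPolyDP(k,3,True)[:,0].tolist())
w=cv2.resize(cv2.imread("pics/top0.png")[110:285,50:320],None,fx=2.9,fy=2.9,interpolation=cv2.INTER_CUBIC);cv2.imwrite("pics/gt.png",w)
w=cv2.resize(cv2.imread("pics/side0.png")[140:262,185:380],None,fx=4,fy=4,interpolation=cv2.INTER_CUBIC);cv2.imwrite("pics/gs.png",w)
E
```

```text
cams [array([ 477., -137.,  724.]), array([ 193., -538.,  551.])]
grip [ 459.9 -290.8   52.3] 0.4
grip [ 470.  -358.3   51.9] 0.8
grip [ 448.3 -361.6   54.1] 3.4
grip [ 437.6 -294.3   51. ] 3.5
c [ 453.9 -326.2   52.3] top@58 [ 453.4 -324.    58. ]
cross [ 465.8 -193.6   24.9] 4.3
cross [ 466.2 -208.5   27. ] 0.5
cross [ 404.3 -216.3   26.9] 0.3
cross [ 402.6 -202.9   26.1] 2.2
[array([ 434.28586449, -204.48761525,   30.        ]), array([ 470.97819218, -441.47855706,   20.        ])] len 239.81458130622096 yaw of +x 1.724402573409176
top guide 12313.5 [[289, 142], [188, 162], [261, 154], [276, 179], [280, 210], [273, 216], [208, 226], [185, 217], [178, 175], [181, 165], [98, 183], [110, 257], [100, 261], [88, 258], [91, 276], [307, 229]]
top dark 4693.5 [[262, 157], [180, 168], [186, 216], [203, 220], [204, 216], [208, 220], [211, 215], [220, 218], [234, 212], [246, 214], [249, 208], [251, 213], [266, 211], [267, 207], [270, 210], [271, 191]]
side guide 4820.5 [[188, 188], [317, 261], [368, 221], [340, 207], [339, 222], [312, 240], [267, 213], [265, 184], [275, 176], [251, 165], [208, 188], [201, 182]]
side dark 2863.5 [[267, 183], [269, 209], [307, 233], [315, 234], [337, 219], [340, 194], [318, 182], [298, 196], [298, 191], [316, 180], [308, 177], [289, 191], [289, 185], [306, 175], [298, 173], [281, 185], [277, 182], [295, 170]]
```

View pics/gt.png

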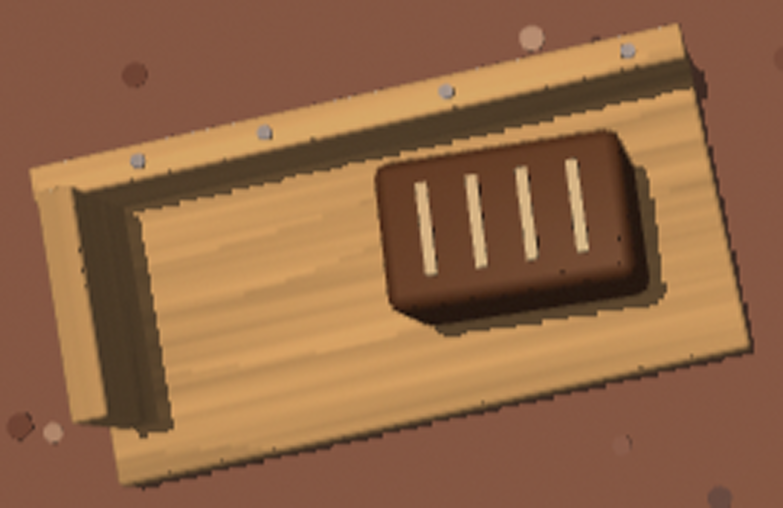

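View pics/gs.png

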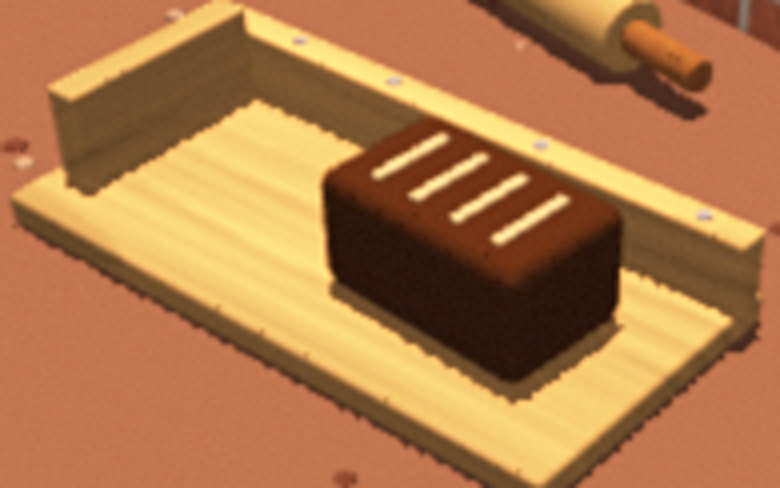

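The top crop shows the guide corners, fence top line and stop clearly, with four flour stripes centred on the loaf. The side crop shows the loaf's bottom edge from (333,283) to (512,382) to (615,320). I'll fit the guide and loaf poses.

```bash
python3 - <<'E'
from h import *
from scipy.optimize import least_squares
T=dict(np.load("top0.npz"));S=dict(np.load("side0.npz"))
t=lambda p:((p[0]+.5)/2.9-.5+50,(p[1]+.5)/2.9-.5+110)
s=lambda p:((p[0]+.5)/4-.5+185,(p[1]+.5)/4-.5+140)
A=[(120,485,18,-90,180),(750,350,18,-90,-180),(30,170,58,85,180),(680,25,58,85,-180),(690,60,58,65,-180),(690,88,18,65,-180),(105,415,73,-60,150),(72,422,73,-60,170)]
B=[(15,200,18,-90,180),(540,487,18,-90,-180),(745,248,58,65,-180),(762,232,58,85,-180),(50,92,73,-60,170),(72,98,73,-60,150),(733,322,18,65,-180)]
def fit(c,f,L):
    W=np.array([onz(c,f(p),p[2])[:2] for p in L]);M=np.array([p[3:] for p in L],float)
    def res(q):
        R=np.array([[np.cos(q[2]),-np.sin(q[2])],[np.sin(q[2]),np.cos(q[2])]]);return (M@R.T+q[:2]-W).ravel()
    o=least_squares(res,[W[:,0].mean(),W[:,1].mean(),0.1]);return o.x,o.fun.reshape(-1,2)
q,e=fit(T,t,A);print(q.round(3),e.round(0).tolist());q2,e=fit(S,s,B);print(q2.round(3),e.round(0).tolist())
for i,j in((0,0),(1,1),(3,3),(4,2)):print("tri",np.round(tri(T,t(A[i]),S,s(B[j]))[0],1))
q=(q+q2)/2;print("guide",q)
R=np.array([[np.cos(q[2]),-np.sin(q[2])],[np.sin(q[2]),np.cos(q[2])]])
st=[(420,182),(431,274),(471,175),(481,267),(521,166),(531,260),(571,160),(583,250)]
ss=[(446,136),(375,176),(486,156),(412,196),(524,178),(453,218),(567,199),(495,241)]
L=lambda X:((X[:2]-q[:2])@R).round(1)
for a,b in zip(st,ss):print("stripe",L(onz(T,t(a),83)),L(onz(S,s(b),83)),tri(T,t(a),S,s(b))[0][2].round(1))
w=np.array([onz(T,t(a),83) for a in st]);w2=np.array([onz(S,s(a),83) for a in ss])
for k in(w,w2):
    d=(k[0::2]-k[1::2]).mean(0);print("c",L(k.mean(0)),"yaw stripes rel",np.arctan2(d[1],d[0])-q[2], "cols",[L(x) for x in (k[0::2]+k[1::2])/2])
for p in((333,283),(512,382),(615,320)):print("bot side",L(onz(S,s(p),18)))
for p in((377,170),(392,307),(615,130),(640,275)):print("top edge top",L(onz(T,t(p),80)))
E
```

```text
[6.20207e+02 8.29050e+01 1.82000e-01] [[-1.0, 2.0], [-1.0, -1.0], [2.0, 1.0], [0.0, -1.0], [0.0, 1.0], [2.0, -3.0], [-1.0, -1.0], [-1.0, 1.0]]
[6.21398e+02 7.94310e+01 1.89000e-01] [[-2.0, 6.0], [-1.0, -2.0], [-2.0, -2.0], [2.0, -2.0], [-0.0, 4.0], [-2.0, -3.0], [4.0, -0.0]]
tri [502.4 242.7  13. ]
tri [ 566.6 -110.5   16.7]
tri [736.7 -78.3  57.4]
tri [717.1 -84.1  60.1]
guide [6.20802615e+02 8.11680549e+01 1.85263915e-01]
stripe [ 22.5 -31.2] [ 23.8 -32.5] 83.0
stripe [-25.7 -28. ] [-24.  -29.4] 83.2
stripe [ 20.3 -57.5] [ 22.4 -59. ] 83.3
stripe [-27.7 -53.6] [-25.6 -54.1] 84.0
stripe [ 19.2 -83.5] [ 19.1 -85.1] 81.9
stripe [-29.8 -79.2] [-27.1 -80.6] 83.8
stripe [  16.6 -109.2] [  18.  -111.6] 82.2
stripe [ -30.5 -106. ] [ -29. -107.] 83.3
c [ -4.4 -68.5] yaw stripes rel -0.07562022645157747 cols [array([ -1.6, -29.6]), array([ -3.7, -55.6]), array([ -5.3, -81.4]), array([  -6.9, -107.6])]
c [ -2.8 -69.9] yaw stripes rel -0.08994077352197108 cols [array([ -0.1, -30.9]), array([ -1.6, -56.6]), array([ -4. , -82.9]), array([  -5.5, -109.3])]
bot side [-37.2  -8.7]
bot side [ -40.6 -126.3]
bot side [  27.2 -135.4]
top edge top [34.5 -9.7]
top edge top [-37.4  -4.5]
top edge top [  28.  -134.1]
top edge top [ -48.7 -131.5]
```

Guide: about (620.5, 82), yaw 0.184. The loaf sits at local (-4, -69), yaw about -0.08, with a gap of about 29 mm. The stick is at (453.5, -324.5), yaw 1.724. Moving towards the stick.

{"api": "servo_tool", "payload": {"travel": [[0.53,-0.95,0],[0.53,-0.95,0],[0.53,-0.95,0],[0.53,-0.95,0],[0.53,-0.95,0]], "angular": [[0,0,-0.24],[0,0,-0.24],[0,0,-0.24],[0,0,-0.24],[0,0,-0.24]], "hand": 1}}

```text
t: 0.52
eef_pos: [287.8, 437.6, 230.8]
ee_rot: [[-0.866, 0.499, -0.0], [0.499, 0.866, -0.001], [-0.0, -0.001, -1.0]]
contact_force: [0.8, 0.3, -0.3]
grip_width: 85.0
finger_force: 0.0
```

{"api": "servo_tool", "payload": {"travel": [[0.53,-0.95,0],[0.53,-0.95,0],[0.53,-0.95,0],[0.53,-0.95,0],[0.53,-0.95,0]], "angular": [[0,0,-0.24],[0,0,-0.24],[0,0,-0.24],[0,0,-0.24],[0,0,-0.24]]}}

```text
t: 0.93
eef_pos: [354.0, 318.8, 231.0]
ee_rot: [[-0.786, 0.619, -0.0], [0.619, 0.786, -0.0], [0.0, -0.001, -1.0]]
contact_force: [0.6, 0.6, -0.3]
grip_width: 85.6
finger_force: 0.0
```

{"api": "servo_tool", "payload": {"travel": [[0.53,-0.95,0],[0.53,-0.95,0],[0.53,-0.95,0],[0.53,-0.95,0],[0.53,-0.95,0]], "angular": [[0,0,-0.24],[0,0,-0.24],[0,0,-0.24],[0,0,-0.24],[0,0,-0.24]]}}

```text
t: 1.35
eef_pos: [420.3, 200.1, 231.1]
ee_rot: [[-0.689, 0.725, -0.0], [0.725, 0.689, -0.0], [0.0, -0.0, -1.0]]
contact_force: [0.2, 0.1, -0.1]
grip_width: 85.3
finger_force: 0.0
```

{"api": "servo_tool", "payload": {"travel": [[0.06,-1,0],[0.06,-1,0],[0.06,-1,0],[0.06,-1,0],[0.06,-1,0]], "angular": [[0,0,-0.24],[0,0,-0.24],[0,0,-0.24],[0,0,-0.24],[0,0,-0.24]]}}

```text
t: 1.77
eef_pos: [427.2, 75.2, 231.0]
ee_rot: [[-0.577, 0.816, -0.001], [0.816, 0.577, -0.0], [0.0, -0.001, -1.0]]
contact_force: [0.6, -0.0, -0.7]
grip_width: 85.4
finger_force: 0.0
```

{"api": "servo_tool", "payload": {"travel": [[0.06,-1,0],[0.06,-1,0],[0.06,-1,0],[0.06,-1,0],[0.06,-1,0]], "angular": [[0,0,-0.24],[0,0,-0.24],[0,0,-0.24],[0,0,-0.24],[0,0,-0.24]]}}

```text
t: 2.18
eef_pos: [434.6, -49.8, 231.0]
ee_rot: [[-0.454, 0.891, -0.001], [0.891, 0.454, 0.0], [0.0, -0.0, -1.0]]
contact_force: [0.5, 0.3, 0.2]
grip_width: 85.2
finger_force: 0.0
```

{"api": "servo_tool", "payload": {"travel": [[0.06,-1,0],[0.06,-1,0],[0.06,-1,0],[0.06,-1,0],[0.06,-1,0]], "angular": [[0,0,-0.24],[0,0,-0.24],[0,0,-0.24],[0,0,-0.24],[0,0,-0.24]]}}

```text
t: 2.6
eef_pos: [442.2, -174.7, 231.0]
ee_rot: [[-0.322, 0.947, -0.001], [0.947, 0.322, 0.0], [0.0, -0.0, -1.0]]
contact_force: [0.8, -0.6, -0.1]
grip_width: 85.5
finger_force: 0.0
```

{"api": "servo_tool", "payload": {"travel": [[0.075,-1,-0.4],[0.075,-1,-0.4],[0.075,-1,-0.4],[0.075,-1,-0.4],[0.075,-1,-0.4]], "angular": [[0,0,-0.24],[0,0,-0.24],[0,0,-0.24],[0,0,-0.24],[0,0,-0.24]]}}

```text
t: 3.02
eef_pos: [451.6, -299.7, 180.5]
ee_rot: [[-0.182, 0.983, -0.0], [0.983, 0.182, 0.0], [0.0, -0.0, -1.0]]
contact_force: [1.1, 0.5, 0.2]
grip_width: 85.5
finger_force: 0.0
```

{"api": "servo_tool", "payload": {"travel": [[0.075,-1,-0.4],[0,0,0]], "angular": [[0,0,-0.26],[0,0,0]]}}

```text
t: 3.18
eef_pos: [452.9, -326.7, 168.8]
ee_rot: [[-0.149, 0.989, -0.002], [0.989, 0.149, -0.0], [0.0, -0.002, -1.0]]
contact_force: [-0.7, 0.4, 0.1]
grip_width: 85.5
finger_force: 0.0
```

```bash
python3 - <<'E'
from station import r
from h import *
s=r.get_state();print(s['eef_pos'],s['ee_rot'][:,1])
c=r.capture("wrist");cv2.imwrite("pics/w1.png",c['color'][:,:,::-1]);np.savez("w1.npz",**c)
print(-c['R'].T@c['t'])
for z0 in(58,):
  y=1.724;u=np.array([np.cos(y),np.sin(y)]);v=np.array([-u[1],u[0]])
  for a,b in((35,12),(35,-12),(-35,-12),(-35,12)):
    X=np.array([453.5,-324.5])+a*u+b*v;print(proj(c,[*X,58]).round(0))
E
```

```text
[ 452.9482737  -326.69407483  168.79141082] [ 0.98885952  0.14883312 -0.00235696]
[ 441.85125851 -251.98948049  311.68937953]
[298. 188.]
[332. 188.]
[331. 278.]
[300. 279.]
```

View pics/w1.png

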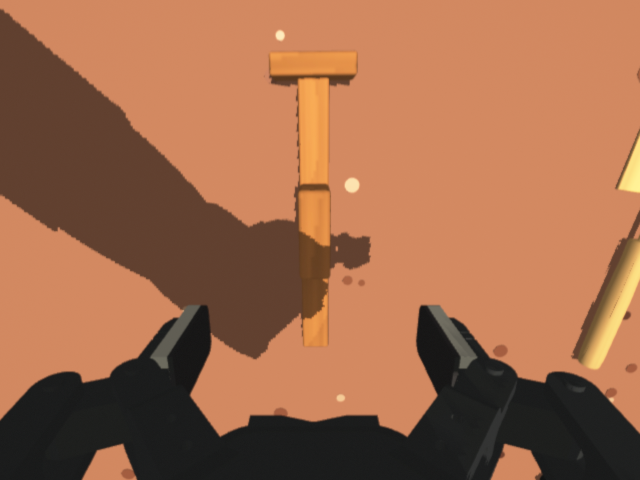

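The wrist view shows the grip block at cols 299–330 with its front edge at row 188. That matches the prediction within about 1 px, so I'll descend and grip.

{"api": "servo_tool", "payload": {"travel": [[0.02,0.09,-1],[0,0,-1],[0,0,-1],[0,0,-1],[0,0,-0.9]], "angular": [[0,0,0.03],[0,0,0],[0,0,0],[0,0,0],[0,0,0]]}}

```text
t: 3.65
eef_pos: [454.0, -320.0, 47.8]
ee_rot: [[-0.158, 0.987, -0.0], [0.987, 0.158, 0.001], [0.001, -0.0, -1.0]]
contact_force: [0.6, 0.3, -0.1]
grip_width: 85.2
finger_force: 0.0
```

{"api": "servo_tool", "payload": {"travel": [[0,0,-0.6],[0,0,-0.38],[0,0,0]], "angular": [[0,0,0],[0,0,0],[0,0,0]]}}

```text
t: 3.9
eef_pos: [453.0, -319.5, 22.6]
ee_rot: [[-0.158, 0.987, -0.003], [0.987, 0.158, 0.002], [0.003, -0.002, -1.0]]
contact_force: [-0.5, 0.6, -0.5]
grip_width: 85.4
finger_force: 0.0
```

{"api": "servo_tool", "payload": {"travel": [[0,0,0],[0,0,0],[0,0,0],[0,0,0],[0,0,0]], "angular": [[0,0,0],[0,0,0],[0,0,0],[0,0,0],[0,0,0]], "hand": 0}}

```text
t: 4.32
eef_pos: [454.7, -321.7, 25.2]
ee_rot: [[-0.157, 0.988, 0.001], [0.988, 0.157, -0.001], [-0.001, 0.001, -1.0]]
contact_force: [-2.7, -0.7, 0.8]
grip_width: 25.3
finger_force: 0.7
```

{"api": "servo_tool", "payload": {"travel": [[0,0,0],[0,0,0],[0,0,0],[0,0,0],[0,0,0]], "angular": [[0,0,0],[0,0,0],[0,0,0],[0,0,0],[0,0,0]]}}

```text
t: 4.73
eef_pos: [455.0, -321.9, 25.3]
ee_rot: [[-0.157, 0.988, 0.001], [0.988, 0.157, -0.001], [-0.001, 0.001, -1.0]]
contact_force: [1.1, -0.0, 6.1]
grip_width: 23.0
finger_force: 60.5
```

{"api": "servo_tool", "payload": {"travel": [[0,0,0.5],[0,0,1],[0,0,1],[0,0,1],[0,0,0.5]], "angular": [[0,0,0],[0,0,0],[0,0,0],[0,0,0],[0,0,0]]}}

```text
t: 5.15
eef_pos: [455.3, -322.0, 127.1]
ee_rot: [[-0.157, 0.988, 0.002], [0.988, 0.157, -0.002], [-0.002, 0.002, -1.0]]
contact_force: [1.2, -0.4, -1.3]
grip_width: 23.2
finger_force: 59.6
```

{"api": "servo_tool", "payload": {"travel": [[0,0.4,0],[0,0.9,0],[0,0.9,0],[0,0.9,0],[0,0.9,0]], "angular": [[0,0,-0.3],[0,0,-0.8],[0,0,-0.9],[0,0,-0.9],[0,0,-0.9]]}}

```text
t: 5.57
eef_pos: [453.8, -220.3, 124.1]
ee_rot: [[0.3, 0.954, -0.001], [0.954, -0.3, 0.0], [0.0, -0.001, -1.0]]
contact_force: [-0.0, -0.8, -1.2]
grip_width: 23.3
finger_force: 59.5
```

{"api": "servo_tool", "payload": {"travel": [[-0.05,0.9,0],[-0.05,0.9,0],[-0.05,0.9,0],[-0.05,0.9,0],[-0.05,0.9,0]], "angular": [[0,0,-0.9],[0,0,-0.9],[0,0,-0.9],[0,0,-0.9],[0,0,-0.9]]}}

```text
t: 5.98
eef_pos: [447.5, -107.7, 124.1]
ee_rot: [[0.747, 0.664, -0.0], [0.664, -0.747, 0.0], [-0.0, -0.0, -1.0]]
contact_force: [0.2, 0.3, -1.6]
grip_width: 23.0
finger_force: 59.5
```

{"api": "servo_tool", "payload": {"travel": [[-0.05,0.9,0],[-0.05,0.9,0],[-0.05,0.9,0],[-0.05,0.7,0],[0,0,0]], "angular": [[0,0,-0.9],[0,0,-0.9],[0,0,-0.9],[0,0,-0.9],[0,0,-0.96]]}}

```text
t: 6.4
eef_pos: [442.2, -21.2, 124.1]
ee_rot: [[0.983, 0.182, -0.001], [0.182, -0.983, 0.002], [-0.001, -0.002, -1.0]]
contact_force: [0.4, 0.1, -1.3]
grip_width: 23.2
finger_force: 59.6
```

{"api": "servo_tool", "payload": {"travel": [[0,0,0],[0,0,0]], "angular": [[0,0,0],[0,0,0]]}}

```text
t: 6.57
eef_pos: [442.8, -23.7, 124.2]
ee_rot: [[0.982, 0.187, -0.0], [0.187, -0.982, -0.0], [-0.0, 0.0, -1.0]]
contact_force: [0.2, -0.2, -1.2]
grip_width: 23.4
finger_force: 59.6
```

```bash
python3 - <<'E'
from station import r
from h import *
s=r.get_state();print(s['eef_pos'],s['ee_rot'].round(3).tolist(),s['finger_force'],s['joint_pos'].round(2) if hasattr(s['joint_pos'],'round') else s['joint_pos'])
p=[]
for n in("top","side"):
    c=r.capture(n);np.savez(n+"1.npz",**c);p.append(c['color'][:,:,::-1])
cv2.imwrite("pics/two1.png",cv2.resize(np.vstack([p[0][100:400,50:450],p[1][100:400,100:500]]),None,fx=1,fy=1))
E
```

```text
[442.84470144 -23.74371857 124.19943954] [[0.982, 0.187, -0.0], [0.187, -0.982, -0.0], [-0.0, 0.0, -1.0]] 59.58360135555267 [-0.05  0.1  -0.57  0.9  -0.    2.9 ]
```

View pics/two1.png

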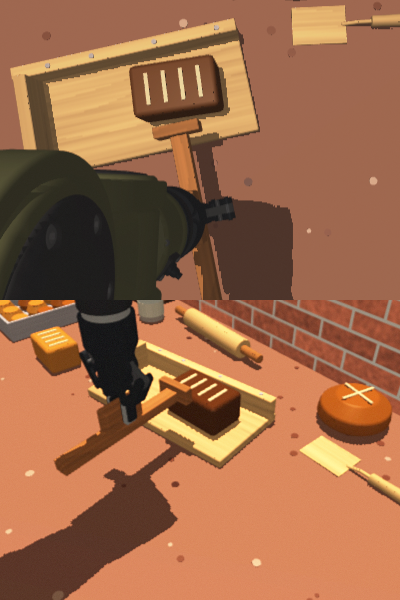

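Both views show the stick held level with its crosshead facing the loaf's long side. In the full top image the crosshead's front edge runs from (202,227) to (250,220). I'll check its position in the guide frame.

```bash
cat >> h.py <<'E'
Q=np.array([620.5,82.,.184]);RG=np.array([[np.cos(Q[2]),-np.sin(Q[2])],[np.sin(Q[2]),np.cos(Q[2])]])
def loc(X): return ((np.asarray(X)[:2]-Q[:2])@RG)
def wld(l): return RG@np.asarray(l,float)+Q[:2]
E
python3 - <<'E'
from h import *
T=dict(np.load("top1.npz"))
g=cv2.cvtColor(T['color'],cv2.COLOR_RGB2HSV)
for p in((202,227),(250,220),(205,238),(252,231)): print(loc(onz(T,p,129)).round(1))
print("tcp",loc([442.8,-23.7]))
cv2.imwrite("pics/c1.png",cv2.resize(T['color'][145:255,165:285,::-1],None,fx=5,fy=5,interpolation=cv2.INTER_CUBIC))
E
```

```text
[-68.7 -39.6]
[ -73.4 -105.4]
[-84.4 -40.9]
[ -88.7 -105.2]
tcp [-194.03961422  -71.40313797]
```

View pics/c1.png

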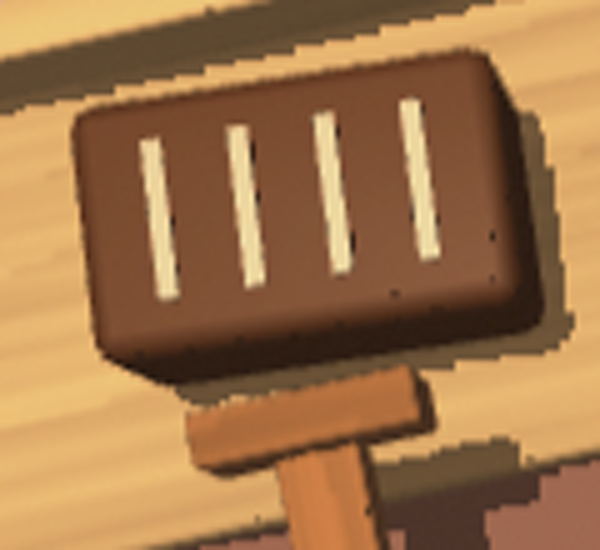

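{"api": "servo_tool", "payload": {"travel": [[0,0,-0.6],[0,0,-1],[0,0,-1],[0,0,-0.45],[0,0,0]], "angular": [[0,0,0],[0,0,0],[0,0,0],[0,0,0],[0,0,0]]}}

```text
t: 7.08
eef_pos: [440.5, -24.3, 45.5]
ee_rot: [[0.983, 0.184, -0.005], [0.184, -0.983, 0.0], [-0.005, -0.001, -1.0]]
contact_force: [-0.7, -0.9, -0.4]
grip_width: 23.1
finger_force: 59.6
```

{"api": "servo_tool", "payload": {"travel": [[0.16,0.03,0],[0.16,0.03,0],[0.16,0.03,0],[0.16,0.03,0],[0.16,0.03,0]], "angular": [[0,0,0],[0,0,0],[0,0,0],[0,0,0],[0,0,0]]}}

```text
t: 7.5
eef_pos: [464.5, -20.0, 48.9]
ee_rot: [[0.983, 0.184, 0.002], [0.184, -0.983, -0.0], [0.002, 0.0, -1.0]]
contact_force: [0.5, 0.1, -2.0]
grip_width: 23.0
finger_force: 59.6
```

{"api": "servo_tool", "payload": {"travel": [[0.12,0.022,0],[0.12,0.022,0],[0.12,0.022,0],[0.12,0.022,0],[0.12,0.022,0]], "angular": [[0,0,0],[0,0,0],[0,0,0],[0,0,0],[0,0,0]]}}

```text
t: 7.92
eef_pos: [477.9, -17.2, 47.9]
ee_rot: [[0.983, 0.184, -0.001], [0.184, -0.983, 0.0], [-0.001, -0.0, -1.0]]
contact_force: [-2.8, -1.4, -0.8]
grip_width: 23.5
finger_force: 59.7
```

{"api": "servo_tool", "payload": {"travel": [[0.1,0.018,0],[0.1,0.018,0],[0.1,0.018,0],[0.1,0.018,0],[0.1,0.018,0]], "angular": [[0,0,0],[0,0,0],[0,0,0],[0,0,0],[0,0,0]]}}

```text
t: 8.33
eef_pos: [490.8, -14.9, 48.0]
ee_rot: [[0.983, 0.184, -0.0], [0.184, -0.983, 0.0], [-0.0, -0.0, -1.0]]
contact_force: [-1.9, 0.3, -1.5]
grip_width: 23.1
finger_force: 59.6
```

{"api": "servo_tool", "payload": {"travel": [[0.06,0.011,0],[0.06,0.011,0],[0,0,0]], "angular": [[0,0,0],[0,0,0],[0,0,0]]}}

```text
t: 8.58
eef_pos: [494.0, -14.4, 48.1]
ee_rot: [[0.983, 0.184, 0.0], [0.184, -0.983, 0.0], [0.0, -0.0, -1.0]]
contact_force: [-0.3, 0.4, -1.2]
grip_width: 23.3
finger_force: 59.5
```

{"api": "servo_tool", "payload": {"travel": [[0.06,0.011,0],[0.04,0.008,0],[0,0,0]], "angular": [[0,0,0],[0,0,0],[0,0,0]]}}

```text
t: 8.83
eef_pos: [496.3, -14.0, 48.1]
ee_rot: [[0.983, 0.184, 0.0], [0.184, -0.983, 0.0], [0.0, 0.0, -1.0]]
contact_force: [-1.5, -0.6, -2.1]
grip_width: 23.1
finger_force: 59.7
```

{"api": "servo_tool", "payload": {"travel": [[0.04,0.008,0],[0.02,0.004,0],[0,0,0]], "angular": [[0,0,0],[0,0,0],[0,0,0]]}}

```text
t: 9.08
eef_pos: [496.9, -13.9, 47.9]
ee_rot: [[0.983, 0.184, -0.001], [0.184, -0.983, -0.0], [-0.001, 0.0, -1.0]]
contact_force: [-3.8, -1.7, -1.2]
grip_width: 22.9
finger_force: 59.7
```

{"api": "servo_tool", "payload": {"travel": [[0.04,0.008,0],[0.02,0.004,0],[0,0,0]], "angular": [[0,0,0],[0,0,0],[0,0,0]]}}

```text
t: 9.33
eef_pos: [497.0, -14.0, 47.5]
ee_rot: [[0.983, 0.184, -0.004], [0.184, -0.983, -0.001], [-0.004, 0.001, -1.0]]
contact_force: [-7.4, -2.1, 1.2]
grip_width: 23.3
finger_force: 60.0
```

{"api": "servo_tool", "payload": {"travel": [[0.04,0.008,0],[0.02,0.004,0],[0,0,0]], "angular": [[0,0,0],[0,0,0],[0,0,0]]}}

```text
t: 9.58
eef_pos: [497.0, -14.0, 47.1]
ee_rot: [[0.983, 0.183, -0.006], [0.183, -0.983, -0.002], [-0.006, 0.001, -1.0]]
contact_force: [-10.6, -3.9, 3.4]
grip_width: 23.1
finger_force: 60.1
```

It has reached the fence: the TCP stalled while the force rose to 11 N. Measuring the loaf from its stripes.

```bash
cat >> h.py <<'E'
def stripes(c):
    hs=cv2.cvtColor(c['color'],cv2.COLOR_RGB2HSV);H,S,V=[hs[...,i].astype(int) for i in range(3)]
    dark=cv2.morphologyEx(((V<130)&(S>130)).astype(np.uint8),cv2.MORPH_CLOSE,np.ones((9,9)))
    m=((V>150)&(S<115)&(dark>0)).astype(np.uint8);out=[]
    n,lab,st,cen=cv2.connectedComponentsWithStats(m)
    for i in range(1,n):
        if 40<st[i,4]<300:
            p=np.argwhere(lab==i)[:,::-1].astype(np.float32);(x,y),(w,h),a=cv2.minAreaRect(p)
            if max(w,h)>3*min(w,h) and max(w,h)<60: out.append((cen[i],p))
    return out
def loaf(c):
    L=stripes(c);l=[];d=[]
    for cen,p in L:
        q=np.array([loc(onz(c,x,83)) for x in p]);u=np.linalg.svd(q-q.mean(0))[2][0];u*=np.sign(u[0]);l.append(q.mean(0));d.append(np.arctan2(u[1],u[0]))
    l=np.array(l);
    if len(l)==0:return None
    v=np.linalg.svd(l-l.mean(0))[2][0];v*=np.sign(v[1])
    return len(l),l.mean(0).round(1),"yaw stripes",np.round(d,3),"yaw row",round(-np.arctan2(v[0],v[1]),3),l.round(1).tolist()
E
python3 - <<'E'
from station import r
from h import *
for n in("top","side"):
    print(n,loaf(dict(np.load(n+"0.npz"))))
    c=r.capture(n);np.savez(n+"2.npz",**c);print(n,loaf(c))
E
```

```text
top (4, array([ -4.2, -69.3]), 'yaw stripes', array([-0.064, -0.068, -0.074, -0.071]), 'yaw row', np.float64(-0.062), [[-6.8, -108.1], [-4.8, -82.3], [-3.7, -56.3], [-1.7, -30.4]])
top (1, array([ 35.2, -28.5]), 'yaw stripes', array([-0.002]), 'yaw row', np.float64(-0.0), [[35.2, -28.5]])
side None
side (2, array([1012.2, -297.7]), 'yaw stripes', array([0.138, 1.378]), 'yaw row', np.float64(-1.455), [[1763.5, -210.7], [261.0, -384.7]])
```

{"api": "servo_tool", "payload": {"travel": [[-0.3,-0.055,0],[-0.6,-0.11,0],[-0.7,-0.13,0.3],[0,0,1],[0,0,1]], "angular": [[0,0,0],[0,0,0],[0,0,0],[0,0,0],[0,0,0]]}}

```text
t: 10.1
eef_pos: [459.0, -20.4, 105.4]
ee_rot: [[0.983, 0.184, -0.002], [0.184, -0.983, 0.001], [-0.001, -0.001, -1.0]]
contact_force: [1.6, 0.2, -0.5]
grip_width: 23.3
finger_force: 59.5
```

{"api": "servo_tool", "payload": {"travel": [[0,-0.8,1],[0.1,-0.8,0],[0.2,-0.8,0],[0.5,-0.8,0],[0.8,-0.6,0]], "angular": [[0,0,0.5],[0,0,0.9],[0,0,0.9],[0,0,0.9],[0,0,0.9]]}}

```text
t: 10.52
eef_pos: [500.9, -116.9, 131.4]
ee_rot: [[0.777, 0.63, 0.002], [0.63, -0.777, -0.0], [0.001, 0.002, -1.0]]
contact_force: [0.9, 1.5, -1.1]
grip_width: 23.1
finger_force: 59.6
```

{"api": "servo_tool", "payload": {"travel": [[0.8,-0.5,0],[0.8,-0.5,0],[0.8,-0.5,0],[0.8,-0.5,0],[0.8,-0.3,0]], "angular": [[0,0,0.9],[0,0,0.9],[0,0,0.9],[0,0,0.9],[0,0,0.9]]}}

```text
t: 10.93
eef_pos: [602.7, -174.4, 130.9]
ee_rot: [[0.342, 0.94, 0.003], [0.94, -0.342, -0.001], [0.0, 0.003, -1.0]]
contact_force: [0.3, -0.3, -1.6]
grip_width: 23.2
finger_force: 59.6
```

{"api": "servo_tool", "payload": {"travel": [[0.8,-0.2,0],[0.6,0,0],[0.6,0,0],[0,0,0],[0,0,0]], "angular": [[0,0,0.9],[0,0,0.9],[0,0,0.9],[0,0,0.8],[0,0,0]]}}

```text
t: 11.35
eef_pos: [652.3, -178.1, 130.5]
ee_rot: [[-0.069, 0.998, 0.002], [0.998, 0.069, -0.0], [-0.0, 0.002, -1.0]]
contact_force: [-0.5, -0.8, -1.6]
grip_width: 23.3
finger_force: 59.7
```

```bash
python3 - <<'E'
from station import r
from h import *
s=r.get_state();print(s['t'],s['eef_pos'],loc(s['eef_pos']),s['ee_rot'].round(3)[:,0],np.arctan2(s['ee_rot'][1,0],s['ee_rot'][0,0]),np.round(s['joint_pos'],2))
T=dict(np.load("top0.npz"))
for p in((422,120),(422,128),(460,113),(460,128),(500,112),(500,124),(344,96)):print(p,onz(T,p,8).round(0),loc(onz(T,p,8)).round(0))
p=[]
for n in("top","side"):
    c=r.capture(n);np.savez(n+"3.npz",**c);p.append(c['color'][:,:,::-1]);print(n,loaf(c))
cv2.imwrite("pics/two3.png",np.vstack([p[0][0:300,50:550],p[1][100:400,100:600]]))
E
```

```text
11.35 [ 652.27291194 -178.06434053  130.51919541] [ -16.34570756 -261.48766126] [-0.069  0.998 -0.   ] 1.639697330566377 [-0.27  0.5   0.    1.07  0.    1.24]
(422, 120) [ 743. -301.    8.] [  51. -399.]
(422, 128) [ 730. -301.    8.] [  37. -396.]
(460, 113) [ 753. -364.    8.] [  48. -463.]
(460, 128) [ 727. -362.    8.] [  24. -456.]
(500, 112) [ 752. -429.    8.] [  35. -526.]
(500, 124) [ 731. -427.    8.] [  16. -521.]
(344, 96) [ 790. -175.    8.] [ 120. -283.]
top None
side None
```

View pics/two3.png

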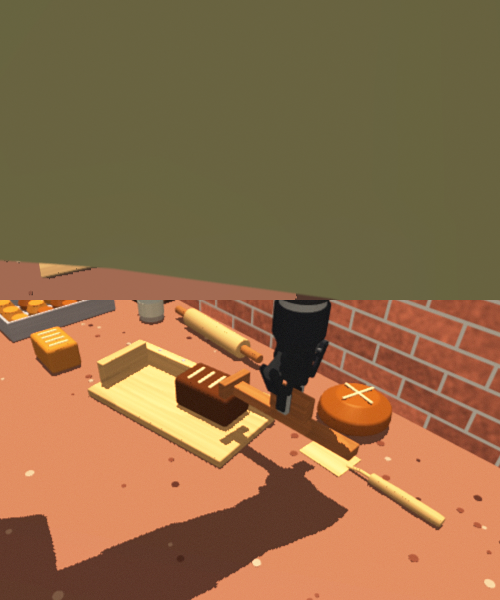

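The side view shows the loaf against the fence and the stick just behind it; the top camera is blocked by the arm. I'll finish aligning and then lower behind the loaf.

{"api": "servo_tool", "payload": {"travel": [[0.6,-0.1,0],[0.6,-0.06,0],[0.43,0,0],[0,0,0],[0,0,0]], "angular": [[0,0,0.5],[0,0,0.46],[0,0,0],[0,0,0],[0,0,0]]}}

```text
t: 11.87
eef_pos: [691.2, -181.9, 130.5]
ee_rot: [[-0.179, 0.984, 0.0], [0.984, 0.179, 0.0], [-0.0, 0.0, -1.0]]
contact_force: [-0.4, 0.5, -1.9]
grip_width: 23.5
finger_force: 59.7
```

```bash
python3 - <<'E'
from station import r
from h import *
s=r.get_state();print(s['eef_pos'],loc(s['eef_pos']),np.arctan2(s['ee_rot'][1,0],s['ee_rot'][0,0])-Q[2]-np.pi/2)
c=r.capture("side");np.savez("side4.npz",**c)
cv2.imwrite("pics/s4.png",cv2.resize(c['color'][140:290,185:385,::-1],None,fx=4,fy=4,interpolation=cv2.INTER_CUBIC))
E
```

```text
[ 691.21762953 -181.94707543  130.50129729] [  21.23121295 -272.4303165 ] -0.0042301711937531294
```

View pics/s4.png

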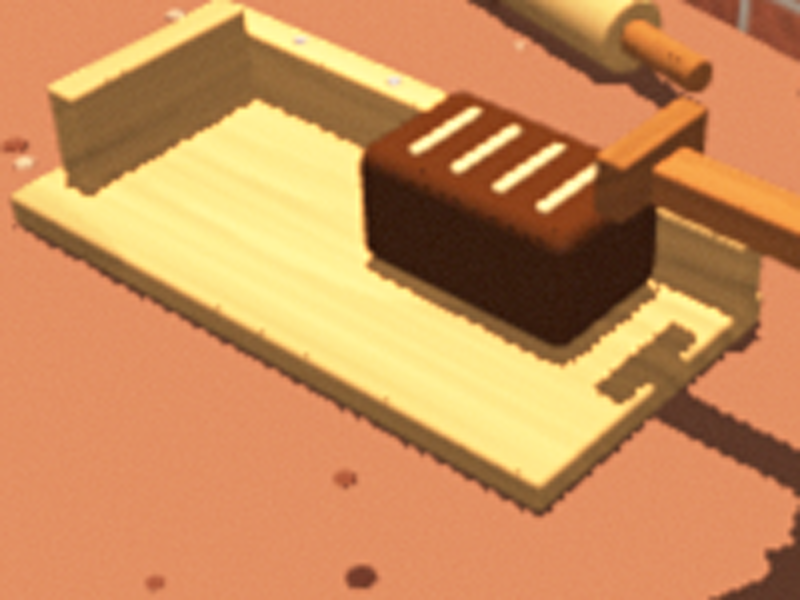

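The loaf now sits against the fence, with stripes at crop (446,130), (487,149) and (530,167). Its bottom rear corner is at (562,345). I'll quantify that and then descend.

```bash
python3 - <<'E'
from h import *
S=dict(np.load("side4.npz"));s=lambda p:((p[0]+.5)/4-.5+185,(p[1]+.5)/4-.5+140)
for a,b in(((478,110),(413,151)),((521,126),(454,170)),((564,145),(496,188))):
    A,B=loc(onz(S,s(a),83)),loc(onz(S,s(b),83));print(((A+B)/2).round(1),np.arctan2(*(A-B)[::-1]).round(3))
for p in((370,258),(562,345),(655,285)):print(loc(onz(S,s(p),18)).round(1))
for p in((598,165),(685,97)):print("face",loc(onz(S,s(p),135)).round(1))
E
```

```text
[ 28.  -29.8] -0.002
[ 28.9 -55.9] 0.0
[ 29.2 -82. ] -0.036
[-9.8 -9.5]
[  -4.  -128.3]
[  62.8 -134.8]
face [ -14.7 -153.5]
face [  54.  -150.2]
```

{"api": "servo_tool", "payload": {"travel": [[0,0,-0.6],[0,0,-1],[0,0,-1],[0,0,-0.4],[0,0,0]], "angular": [[0,0,0.035],[0,0,0],[0,0,0],[0,0,0],[0,0,0]]}}

```text
t: 12.33
eef_pos: [688.0, -181.3, 52.4]
ee_rot: [[-0.184, 0.983, -0.006], [0.983, 0.184, 0.002], [0.003, -0.006, -1.0]]
contact_force: [0.0, 0.1, -2.2]
grip_width: 23.2
finger_force: 59.8
```

{"api": "servo_tool", "payload": {"travel": [[-0.02,0.16,0],[-0.02,0.16,0],[-0.02,0.16,0],[-0.02,0.16,0],[-0.02,0.12,0]], "angular": [[0,0,0],[0,0,0],[0,0,0],[0,0,0],[0,0,0]]}}

```text
t: 12.75
eef_pos: [689.9, -163.2, 57.2]
ee_rot: [[-0.185, 0.983, 0.002], [0.983, 0.185, -0.002], [-0.002, 0.002, -1.0]]
contact_force: [0.6, -3.5, 0.5]
grip_width: 23.5
finger_force: 59.9
```

{"api": "servo_tool", "payload": {"travel": [[-0.03,0.2,0],[-0.03,0.2,0],[-0.03,0.2,0],[-0.03,0.2,0],[-0.03,0.2,0]], "angular": [[0,0,0],[0,0,0],[0,0,0],[0,0,0],[0,0,0]]}}

```text
t: 13.17
eef_pos: [685.0, -137.5, 55.6]
ee_rot: [[-0.185, 0.983, -0.0], [0.983, 0.185, -0.0], [-0.0, -0.0, -1.0]]
contact_force: [0.3, -3.5, 0.3]
grip_width: 23.1
finger_force: 59.9
```

```bash
python3 - <<'E'
from station import r
from h import *
s=r.get_state();print(loc(s['eef_pos']),s['eef_pos'],s['contact_force'],np.arctan2(s['ee_rot'][1,0],s['ee_rot'][0,0])-Q[2]-np.pi/2)
E
```

```text
[  23.22080209 -227.64002526] [ 684.97864512 -137.54883528   55.57627356] [ 0.34968983 -3.46431537  0.32479568] 0.0015875151230466678
```

{"api": "servo_tool", "payload": {"travel": [[-0.047,0.276,0],[-0.047,0.276,0],[-0.047,0.276,0],[-0.047,0.276,0],[-0.047,0.276,0]], "angular": [[0,0,0],[0,0,0],[0,0,0],[0,0,0],[0,0,0]]}}

```text
t: 13.58
eef_pos: [678.8, -102.7, 55.4]
ee_rot: [[-0.185, 0.983, -0.0], [0.983, 0.185, -0.0], [0.0, -0.0, -1.0]]
contact_force: [0.3, -2.4, 0.2]
grip_width: 23.2
finger_force: 59.9
```

{"api": "servo_tool", "payload": {"travel": [[-0.047,0.276,0],[-0.047,0.276,0],[-0.047,0.276,0],[-0.047,0.276,0],[-0.047,0.276,0]], "angular": [[0,0,0],[0,0,0],[0,0,0],[0,0,0],[0,0,0]]}}

```text
t: 14.0
eef_pos: [672.9, -68.3, 55.4]
ee_rot: [[-0.185, 0.983, -0.001], [0.983, 0.185, -0.0], [0.0, -0.001, -1.0]]
contact_force: [-0.7, -3.6, -1.7]
grip_width: 23.2
finger_force: 59.8
```

```bash
python3 - <<'E'
from station import r
from h import *
s=r.get_state();print(loc(s['eef_pos']),s['contact_force'],np.arctan2(s['ee_rot'][1,0],s['ee_rot'][0,0])-Q[2]-np.pi/2)
E
```

```text
[  23.97352994 -157.37704444] [-0.65672153 -3.63891471 -1.66200945] 0.001742902216718356
```

52 mm to go; slowing near the stop.

{"api": "servo_tool", "payload": {"travel": [[-0.047,0.276,0],[-0.047,0.276,0],[-0.047,0.276,0],[-0.047,0.276,0],[-0.04,0.23,0]], "angular": [[0,0,0],[0,0,0],[0,0,0],[0,0,0],[0,0,0]]}}

```text
t: 14.42
eef_pos: [667.4, -34.7, 55.5]
ee_rot: [[-0.185, 0.983, -0.0], [0.983, 0.185, 0.0], [0.0, -0.0, -1.0]]
contact_force: [-0.9, -2.7, -1.7]
grip_width: 23.5
finger_force: 59.8
```

{"api": "servo_tool", "payload": {"travel": [[-0.018,0.1,0],[-0.018,0.1,0],[-0.018,0.1,0],[-0.018,0.1,0],[0,0,0]], "angular": [[0,0,0],[0,0,0],[0,0,0],[0,0,0],[0,0,0]]}}

```text
t: 14.83
eef_pos: [665.8, -25.1, 55.6]
ee_rot: [[-0.185, 0.983, 0.0], [0.983, 0.185, 0.001], [0.001, 0.0, -1.0]]
contact_force: [-0.6, -0.1, -3.1]
grip_width: 22.9
finger_force: 59.7
```

```bash
python3 - <<'E'
from station import r
from h import *
s=r.get_state();print(loc(s['eef_pos']),s['contact_force'])
E
```

```text
[  24.96717091 -113.62798167] [-0.63477814 -0.0860615  -3.05246082]
```

{"api": "servo_tool", "payload": {"travel": [[-0.014,0.08,0],[-0.014,0.08,0],[-0.014,0.08,0],[0,0,0]], "angular": [[0,0,0],[0,0,0],[0,0,0],[0,0,0]]}}

```text
t: 15.17
eef_pos: [664.8, -19.2, 55.6]
ee_rot: [[-0.185, 0.983, 0.0], [0.983, 0.185, 0.001], [0.0, 0.0, -1.0]]
contact_force: [0.2, -1.9, -1.7]
grip_width: 23.4
finger_force: 59.8
```

{"api": "servo_tool", "payload": {"travel": [[-0.01,0.06,0],[-0.007,0.04,0],[0,0,0]], "angular": [[0,0,0],[0,0,0],[0,0,0]]}}

```text
t: 15.42
eef_pos: [664.4, -17.0, 55.6]
ee_rot: [[-0.185, 0.983, 0.0], [0.983, 0.185, 0.0], [0.0, 0.0, -1.0]]
contact_force: [0.1, -3.3, -0.9]
grip_width: 23.1
finger_force: 59.9
```

{"api": "servo_tool", "payload": {"travel": [[-0.01,0.05,0],[-0.007,0.04,0],[0,0,0]], "angular": [[0,0,0],[0,0,0],[0,0,0]]}}

```text
t: 15.67
eef_pos: [664.5, -16.9, 56.1]
ee_rot: [[-0.184, 0.983, 0.001], [0.983, 0.184, -0.004], [-0.004, 0.0, -1.0]]
contact_force: [0.3, -9.0, -0.0]
grip_width: 23.1
finger_force: 60.1
```

{"api": "servo_tool", "payload": {"travel": [[-0.01,0.05,0],[-0.007,0.04,0],[0,0,0]], "angular": [[0,0,0],[0,0,0],[0,0,0]]}}

```text
t: 15.92
eef_pos: [664.5, -16.9, 56.4]
ee_rot: [[-0.183, 0.983, 0.002], [0.983, 0.183, -0.008], [-0.008, 0.0, -1.0]]
contact_force: [0.4, -14.8, 1.4]
grip_width: 23.1
finger_force: 60.3
```

It hit the stop: TCP stalled at local y ≈ -105 with 15 N, as predicted. Backing off straight, lifting, and moving clear to check.

{"api": "servo_tool", "payload": {"travel": [[0.05,-0.3,0],[0.11,-0.6,0],[0.15,-0.8,0.1],[0.05,-0.8,0.8],[0,-0.6,1]], "angular": [[0,0,0],[0,0,0],[0,0,0],[0,0,0],[0,0,0]]}}

```text
t: 16.33
eef_pos: [670.8, -91.3, 100.9]
ee_rot: [[-0.184, 0.983, -0.005], [0.983, 0.184, 0.002], [0.002, -0.004, -1.0]]
contact_force: [0.4, -0.1, -0.8]
grip_width: 23.2
finger_force: 59.7
```

{"api": "servo_tool", "payload": {"travel": [[-0.6,-1,1],[-0.8,-1,0],[-1,-1,0],[-1,-1,0],[-1,-1,0]], "angular": [[0,0,0],[0,0,0],[0,0,0],[0,0,0],[0,0,0]]}}

```text
t: 16.75
eef_pos: [561.5, -216.2, 128.1]
ee_rot: [[-0.185, 0.983, 0.001], [0.983, 0.185, 0.001], [0.001, 0.001, -1.0]]
contact_force: [0.8, -0.8, -1.4]
grip_width: 23.2
finger_force: 59.9
```

{"api": "servo_tool", "payload": {"travel": [[-1,-1,0],[-1,-1,0],[-1,-1,0],[-1,-0.8,0],[0,0,0]], "angular": [[0,0,0],[0,0,0],[0,0,0],[0,0,0],[0,0,0]]}}

```text
t: 17.17
eef_pos: [458.2, -313.2, 127.9]
ee_rot: [[-0.179, 0.984, -0.002], [0.984, 0.179, -0.0], [0.0, -0.002, -1.0]]
contact_force: [-0.2, 1.1, -1.0]
grip_width: 23.3
finger_force: 59.8
```

```bash
python3 - <<'E'
from station import r
from h import *
s=r.get_state();print(s['t'],s['eef_pos'])
c=r.capture("top");print(loaf(c));np.savez("top5.npz",**c)
a=cv2.resize(c['color'][90:290,50:320,::-1],None,fx=2.9,fy=2.9,interpolation=cv2.INTER_CUBIC);cv2.imwrite("pics/f5.png",a)
E
```

```text
17.1667 [ 458.19320127 -313.23657157  127.91213779]
(4, array([26. , 86.6]), 'yaw stripes', array([0.001, 0.007, 0.001, 0.003]), 'yaw row', np.float64(0.004), [[26.2, 47.6], [26.1, 73.6], [25.8, 99.5], [25.9, 125.6]])
```

View pics/f5.png

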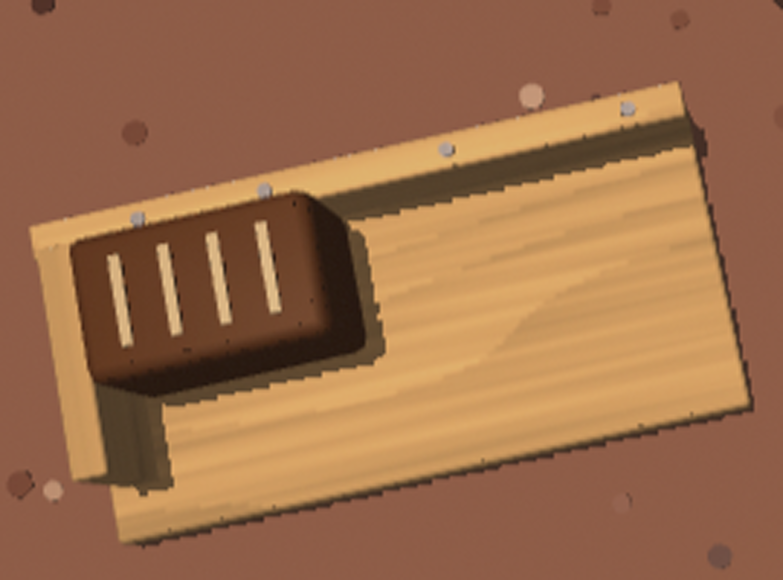

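The loaf sits flush in the corner of the fence and stop, measured at local (26, 86.6) with yaw 0.004. Laying the stick down.

{"api": "servo_tool", "payload": {"travel": [[0,0,-0.6],[0,0,-1],[0,0,-1],[0,0,-0.8],[0,0,-0.3]], "angular": [[0,0,0],[0,0,0],[0,0,0],[0,0,0],[0,0,0]]}}

```text
t: 17.63
eef_pos: [461.6, -308.3, 32.6]
ee_rot: [[-0.185, 0.983, -0.003], [0.983, 0.185, 0.003], [0.004, -0.002, -1.0]]
contact_force: [-0.5, 1.3, -2.2]
grip_width: 23.5
finger_force: 59.7
```

{"api": "servo_tool", "payload": {"travel": [[0,0,-0.12],[0,0,-0.08],[0,0,-0.06],[0,0,0]], "angular": [[0,0,0],[0,0,0],[0,0,0],[0,0,0]]}}

```text
t: 17.97
eef_pos: [463.5, -310.6, 30.0]
ee_rot: [[-0.185, 0.983, 0.002], [0.983, 0.185, -0.001], [-0.001, 0.001, -1.0]]
contact_force: [0.3, -0.0, -1.0]
grip_width: 23.2
finger_force: 59.8
```

{"api": "servo_tool", "payload": {"travel": [[0,0,-0.06],[0,0,-0.06],[0,0,-0.06],[0,0,0]], "angular": [[0,0,0],[0,0,0],[0,0,0],[0,0,0]]}}

```text
t: 18.3
eef_pos: [462.9, -310.5, 25.2]
ee_rot: [[-0.184, 0.983, 0.001], [0.983, 0.184, -0.001], [-0.001, 0.001, -1.0]]
contact_force: [-0.3, 0.4, 4.2]
grip_width: 22.9
finger_force: 60.5
```

{"api": "servo_tool", "payload": {"travel": [[0,0,-0.03],[0,0,0],[0,0,0]], "angular": [[0,0,0],[0,0,0],[0,0,0]]}}

```text
t: 18.55
eef_pos: [463.0, -310.5, 25.3]
ee_rot: [[-0.184, 0.983, 0.001], [0.983, 0.184, -0.001], [-0.001, 0.001, -1.0]]
contact_force: [-3.0, 1.1, 10.7]
grip_width: 23.2
finger_force: 61.7
```

On the counter at z 25.3, the same height as at grasp. Releasing and lifting.

{"api": "servo_tool", "payload": {"travel": [[0,0,0.06],[0,0,0],[0,0,0],[0,0,0],[0,0,0]], "angular": [[0,0,0],[0,0,0],[0,0,0],[0,0,0],[0,0,0]], "hand": 1}}

```text
t: 18.97
eef_pos: [462.4, -310.1, 25.1]
ee_rot: [[-0.185, 0.983, -0.0], [0.983, 0.185, 0.0], [0.0, -0.0, -1.0]]
contact_force: [-0.1, -0.5, 0.2]
grip_width: 81.6
finger_force: 0.0
```

{"api": "servo_tool", "payload": {"travel": [[0,0,0],[0,0,0],[0,0,0],[0,0,0],[0,0,0]], "angular": [[0,0,0],[0,0,0],[0,0,0],[0,0,0],[0,0,0]]}}

```text
t: 19.38
eef_pos: [462.5, -310.1, 25.2]
ee_rot: [[-0.185, 0.983, -0.0], [0.983, 0.185, 0.0], [0.0, -0.0, -1.0]]
contact_force: [-0.2, 0.6, 0.7]
grip_width: 85.8
finger_force: 0.0
```

{"api": "servo_tool", "payload": {"travel": [[0,0,0.3],[0,0,0.8],[0,0,1],[0,0,1],[0,0,1]], "angular": [[0,0,0],[0,0,0],[0,0,0],[0,0,0],[0,0,0]]}}

```text
t: 19.8
eef_pos: [462.3, -310.0, 129.4]
ee_rot: [[-0.185, 0.983, -0.0], [0.983, 0.185, 0.0], [0.0, -0.0, -1.0]]
contact_force: [1.0, -0.3, -0.3]
grip_width: 85.3
finger_force: 0.0
```

{"api": "servo_tool", "payload": {"travel": [[0,0,1],[0,0,1],[0,0,0],[0,0,0],[0,0,0]], "angular": [[0,0,0],[0,0,0],[0,0,0],[0,0,0],[0,0,0]]}}

```text
t: 20.22
eef_pos: [462.3, -310.0, 177.7]
ee_rot: [[-0.184, 0.983, -0.0], [0.983, 0.184, 0.0], [0.0, -0.0, -1.0]]
contact_force: [-0.6, -0.3, 0.1]
grip_width: 85.5
finger_force: 0.0
```

```bash
python3 - <<'E'
from station import r
from h import *
s=r.get_state();print(s['t'],s['eef_pos'],s['contact_force'],s['finger_force'])
c=r.capture("top");print(loaf(c))
# stick: compare side images around the original stick place
a,b=r.capture("side")['color'],np.load("side0.npz")['color']
for im in(a,b):
    hs=cv2.cvtColor(im,cv2.COLOR_RGB2HSV);m=((hs[...,0]>=12)&(hs[...,0]<=15)&(hs[...,1]>175)&(hs[...,2]>180)).astype(np.uint8);m[:270]=0
    n,l,st,ce=cv2.connectedComponentsWithStats(m);print([(st[i].tolist()) for i in range(1,n) if st[i,4]>120])
E
```

```text
20.2167 [ 462.25043711 -310.01579807  177.67915189] [-0.60508939 -0.32123393  0.13025878] 0.0
(4, array([26.1, 86.5]), 'yaw stripes', array([-0.001,  0.008,  0.004,  0.003]), 'yaw row', np.float64(0.005), [[26.3, 47.6], [26.2, 73.6], [26.0, 99.5], [25.9, 125.6]])
[[275, 309, 34, 30, 321], [293, 326, 74, 39, 857], [388, 383, 56, 49, 662]]
[[275, 316, 36, 30, 330], [294, 334, 95, 53, 1413], [381, 393, 64, 54, 1094]]
```

Stick lying flat on the counter, released; loaf unchanged.

```bash
python3 -c "
from station import r
print(r.hand_in())"
```

```text
the job is handed in; nothing more can be done
None
```

The job is handed in at about 20 s of 64 s: the loaf was pressed to the fence and fed to the end stop with the stick only (final yaw 0.005 rad, highest force reading about 15 N), and the stick lies flat on the bare counter, released.

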